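# Open one well of the twin ointment mixer and hold its cap

### The job

Open the left well (on your left as you face it) of the twin-well ointment mixer: first draw that cap's safety bolt fully back towards the mixer's front edge, then unscrew the cap and lift it off. The two wells spin opposite ways, so one cap has a right-hand and the other a left-hand thread and nobody can see which is which: try the cap gently one way and, if it will not give, the other way. Finish still holding the cap in the gripper, level and straight above its well, about a hand's width up, so that whatever clings to it falls back into the well; leave the other well shut and the things around undisturbed.

Things in the scene. Friction and masses are not known exactly. Their poses are not given: they have to be found in the camera images.
- mixer: fixed bench mixer, a low white box 150 (x) x 244 (y) x 72 mm high with a grey deck. Origin: centre of its underside on the table; x points to its back (away from the robot), y to its left, z up. Its wells lie at x = +20 mm, y = +60 mm (left) and -60 mm (right). Dial, keys and display on the front face are not used
- well_l (a point): centre of the rim of the left well's neck (steel, 44 mm across, standing 24 mm above the deck, so 96 mm above the table), under the left cap; axes as the mixer's
- cap_l: the left well's loose screw cap, white plastic, about 80 g. Origin: on its axis at the skirt's lower edge, 75 mm above the table (3 mm above the deck) when on; z up. Skirt 66 mm across, 26 mm high, round knob on top. An ear 10 mm wide sticks out along its -x to 45 mm from the axis, at first towards the mixer's front, between the bolt's prongs. Until unscrewed it can rise only 1 to 4 mm
- knob_l (a point): centre of the left cap's round fluted knob, 38 mm above the cap's origin; knob 41 mm across, 24 mm high (from 12 mm below to 12 mm above this point); grip it from above at any yaw. Bolt back, the cap is free after 60 degrees of loosening turn (75 is good, 130 the most) and lifts straight up. The wrong way it meets a firm stop after about 10 degrees. It turns lightly
- tab_l (a point): top centre of the left bolt's thumb tab, dark steel, 14 (x) x 12 (y) x 24 mm, 30 mm above the deck (102 mm above the table); grip it across y from above. Bolt home, it stands 70 mm in front of the well's axis. From 13 mm behind the tab's centre a cross bar and prongs rise 14 mm above the deck: keep fingertips about 15 mm above the deck
- cap_r: the right well's cap, same shape and measures; one of the two threads is right-hand (loosens anticlockwise seen from above), the other left-hand (clockwise); which is which varies from run to run and cannot be seen. This cap stays on
- bolt_l (a joint): slide of the left cap's safety bolt (m): near 0 = home, its two prongs hold the cap's ear so that the cap can turn neither way; 0.014 = fully drawn, towards the mixer's front (mixer's -x); from 0.010 on the ear is free. About 2 N of friction; it stays where it is left
- bolt_r (a joint): the same bolt of the right cap; it stays home (0)
- jar_white: bystander: white tablet bottle 43 x 43 x 77 mm standing right of the mixer; origin under its centre
- jar_brown: bystander: brown tablet bottle 43 x 43 x 77 mm standing left of the mixer; origin under its centre
- tube: bystander: small cream tube 24 x 76 x 24 mm lying near the front right; origin under its centre
- cards: bystander: stack of blank dose cards 67 x 95 x 41 mm at the right; origin under its centre
- carton: bystander: flat medicine carton 55 x 120 x 45 mm left of the mixer; origin under its centre

How it is judged:
On the way, in this order (a step that is already met when the one before it is completed fails the run):
1. the left safety bolt is drawn back, the cap still on (value of joint bolt_l above 0.01 m and z of cap_l in the frame of well_l below -0.012 m), for 0.1 s.
2. the left cap is turned loose while it still sits on its neck (angle between the x axis of cap_l and the x axis of mixer, either way round above 0.75 rad and z of cap_l in the frame of well_l below -0.012 m), for 0.05 s.
At the end, for the whole second after the job is handed in: The fingers hold the left cap at rest, its lower edge 20 to 150 mm above the neck's rim, its axis within 30 mm of the well's, tilted under 14 degrees, not touching the mixer; left bolt drawn back 9 mm or more, right bolt under 4 mm, right cap moved less than 6 mm (z of cap_l in the frame of well_l between 0.02 and 0.15 m and horizontal distance between cap_l and well_l below 0.03 m and angle between cap_l's own z axis and vertical below 0.25 rad and contact force between the fingers and cap_l above 1 N and contact force between cap_l and mixer below 0.05 N and linear speed of cap_l below 0.03 m/s and value of joint bolt_l above 0.009 m and value of joint bolt_r below 0.004 m and distance of cap_r from where it was at the start of the episode below 0.006 m); the arm keeps its last pose, push and grip.
It fails at once if the right cap is disturbed or its bolt drawn (distance of cap_r from where it was at the start of the episode above 0.01 m or value of joint bolt_r above 0.008 m).
It fails at once if a bystander is pushed more than 3 cm (distance of any of jar_white, jar_brown, tube, cards, carton from where it was at the start of the episode above 0.03 m).
It also fails if it takes over 48 s, if anything falls off the work surface, if the arm or the gripper's body presses on something with over 40 N, if the wrist force passes 120 N, or if a joint passes its speed limit or range.

### The arm

A 6-joint arm with a two-finger parallel gripper is mounted at the origin on a cart in front of the work surface, level with it; the furniture and walls round the work are solid. World frame = base frame: x ahead of the robot, y to its left, z up, the work surface at z = 0. Lengths are in m, angles in rad, forces in N, time in s.
With the tool pointing down it reaches from about 0.425 to 1.125 m from the base axis. Payload 14.9 kg.
Tool frame: the origin (TCP) lies midway between the tips of the shut fingers; the grasp point (between the pads) lies 19 mm behind it (env.hold_point_z is the distance from the TCP to the grasp point, in m); z points along the fingers, y is the line along which they close (so a half turn about z gives the same grasp; the last joint's range is limited). The gripper opens to 91 mm and grips with 3 to 60 N. Pads are 32 mm wide; open, the fingers measure 118 mm over their backs; the gripper's body (76 mm by 178 mm) begins 60 mm behind the grasp point.
Start: joints at [1.272, 0.379, 1.734, -0, 1.028, -0.033], TCP at [0.184, 0.675, 0.182] pointing down, gripper open.
Joint ranges: [-2.77, 2.77], [-0.74, 2.19], [0, 2.66], [-1.06, 4.2], [0.31, 2.87], [-3.08, 3.08]. Speed limits (rad/s): [1.89, 1.89, 2.39, 3.14, 3.14, 3.14].

### API

Orientations are given as [roll, pitch, yaw] about the fixed x, y, z axes, in that order (R = Rz(yaw) Ry(pitch) Rx(roll)).
In Python, from workcell import env gives the robot as it stands.
- The arm moves only by the tool move_arm, never from a script. Its argument "series" is a list of rows, each a list of 3 entries, a list of its own where there are three numbers: the shift along the tool's x, y, z in cm, then the turn about the tool's z in degrees, then the closure, from 0 (fully open) to 1 (shut). In form: [[[tx, ty, tz], roll, jaw], ...]. A call has 1 to 8 rows; each row is the pose to reach, as a shift and turn from the pose commanded when the call began, along the tool's axes at that moment; what a row does not reach only later rows make up. A row lasts 1/10 s, in which the tool goes at most 50 mm and 8.59 degrees, less where a joint would pass 70% of its speed; a pose out of reach is approached as far as the arm can. A call with a gripper value outside its range is refused whole. The fingers move at their own pace and stop on an object; the grip force is fixed at half the most. Time passes only in rows, so rows that repeat a pose let the fingers close. It gives the time, the measured TCP pose, the force, the opening and the grip force at its end, in the units of the state.
- env.get_obs(): the state, without advancing time (a new reading comes with each control period).
- env.grab_frame(name): name is "scene" or "top" or "wrist"; returns (picture, depth): 400x640x3 uint8, red, green, blue; 400x640 float32, m along the optical axis (not along the pixel's ray), 0 where there is no reading.
- env.camera_info(name): a dict with "K" (3x3 intrinsics, pixels), "dist" ([k1, k2, p1, p2, k3] as OpenCV has them; the pictures are not rectified), "world_from_camera" (4x4, takes a point from camera to world coordinates). Camera axes: x right, y down, z forward; pixel columns grow to the right and rows downward; lengths in m; the calibration is good to about 2 mm. A picture is of the moment at which its call begins: read the wrist's pose just before it. camera_info takes no time and is no camera call; for the wrist camera it gives the pose at the moment of the call.
- env.finish_job(): hands the job in; it is judged then, once.
Trained networks look in the newest picture that a camera, given by its name, has taken for a name from the list of things; names that differ only in an ending like _2 or _b are one class to them, and where a whole thing is asked for, a point or a joint stands for the part that bears it (a point fixed in the world has none). Each returns a list of dicts, best first, with "conf" (0 to 1); they miss things now and then, are a little off and sometimes report something else, mostly with a low value. They report only what shows in the picture. A call takes as long as a camera call.
- env.spot_in(camera, name): "rect" ([centre column, centre row, width, height] in pixels, round what is visible of it).
- env.cut_out(camera, name): "mask" (400x640 bool, what is visible of it) and "rect" ([centre column, centre row, width, height] in pixels, round what is visible of it).
- env.tip_of(camera, name): "point" ([column, row] in pixels: a listed point, or the origin of a listed thing).
The state is a dict: "time_s": time; "qpos": joint angles; "dq": joint speeds; "joint_torque": joint torques, N m; "eef_pos": TCP position; "ee_rot": TCP orientation; "contact_force": force on the tool from outside, world axes, zero at the start; "wrist_torque": the same for the moment, N m; "gripper_width": finger opening in m; "gripper_force": force on a finger pad.
Only numpy, scipy, OpenCV 4.12 (cv2) and the standard library are available. Lean on these libraries where they do the work, as an engineer would, in place of code of your own. Each camera call takes 0.05 s, during which the arm holds its last target. There are 200 camera calls.

## Working session

There is one attempt and no reset: what is moved stays moved. The work goes in short steps, Python scripts to look and compute and a tool call to move; the robot and the scene stay as the last step left them, time stands still between calls to the robot, and variables do not carry over. Pictures are saved under pics/ and viewed, at most 10 in all, crops included, and the job is handed in when it is done.

Besides the shell and the picture viewer there is one more tool, called as a command line: name --argument value ..., lists and objects as JSON in quotes. move_arm: Moves the arm, as the interface text tells. Its arguments: {"type":"object","properties":{"series":{"type":"array"}},"required":["series"]}

```bash
mkdir -p pics; cat > h.py <<'E'
import numpy as np, cv2
from workcell import env
from scipy.spatial.transform import Rotation as R
def ray(cam,px,z=None,info=None):
    i=info or env.camera_info(cam);K=np.array(i["K"],float);d=np.array(i["dist"],float)
    p=cv2.undistortPoints(np.array([[px]],float),K,d)[0,0]
    T=np.array(i["world_from_camera"]);o=T[:3,3];v=T[:3,:3]@[p[0],p[1],1]
    return o+v*(z-o[2])/v[2]
def tool(w):
    """world point -> tool axes, cm"""
    s=env.get_obs();return (R.from_euler('xyz',s["ee_rot"]).as_matrix().T@(np.array(w)-s["eef_pos"])*100).round(2)
E
python3 - <<'E'
from h import *
s=env.get_obs();print(s["time_s"],s["eef_pos"],s["ee_rot"])
for c in("top","scene"):
    im,d=env.grab_frame(c);cv2.imwrite(f"pics/{c}0.png",im[:,:,::-1])
    print(c,np.array(env.camera_info(c)["world_from_camera"]).round(2)[:3,3])
    for n,z in(("knob_l",.113),("tab_l",.102),("well_l",.096),("mixer",0)):
        for r in env.tip_of(c,n)[:3]:print(n,np.round(r["conf"],2),np.round(r["point"]),ray(c,r["point"],z).round(4))
E
```

```text
0.0 [0.18374574 0.67502375 0.18169527] [-3.14053122e+00 -4.04231860e-05  2.87579426e+00]
top [0.39 0.01 1.26]
knob_l 0.6 [262. 175.] [0.5339 0.1456 0.113 ]
knob_l 0.34 [400. 242.] [ 0.3784 -0.1929  0.113 ]
tab_l 0.54 [252. 204.] [0.4633 0.1707 0.102 ]
well_l 0.65 [264. 178.] [0.5288 0.1432 0.096 ]
mixer 0.77 [285. 191.] [0.506  0.0972 0.    ]
scene [ 0.08 -0.57  0.96]
knob_l 0.8 [313. 159.] [0.5439 0.1537 0.113 ]
tab_l 0.53 [289. 169.] [0.4681 0.1642 0.102 ]
well_l 0.62 [315. 166.] [0.5431 0.1392 0.096 ]
well_l 0.45 [242. 166.] [0.3608 0.2488 0.096 ]
mixer 0.6 [312. 204.] [0.5027 0.0887 0.    ]
```

View pics/top0.png

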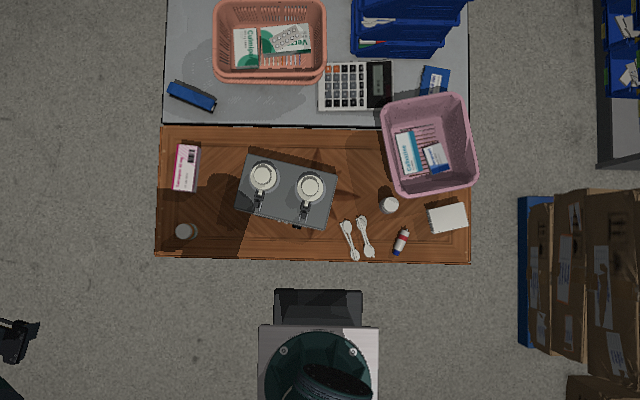

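View pics/scene0.png

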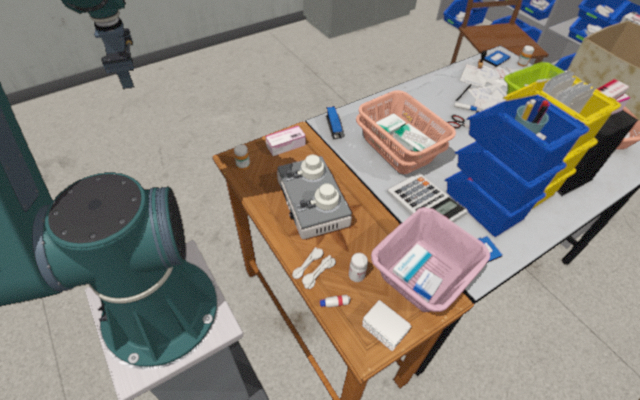

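The mixer is yawed about -14°. In the top view the left knob is at (264,175) with its tab at (257,200), and the right knob is at (311,187). The brown jar at (185,230) and the carton at (186,167) are low enough to clear. The tool yaw already matches the mixer.

```bash
python3 - <<'E'
from h import *
print(tool([.467,.167,.21]))
E
```

```text
[-40.67 -41.62  -2.77]
```

move_arm --series '[[[-40.7,-41.6,-2.8],0,0],[[-40.7,-41.6,-2.8],0,0],[[-40.7,-41.6,-2.8],0,0],[[-40.7,-41.6,-2.8],0,0],[[-40.7,-41.6,-2.8],0,0],[[-40.7,-41.6,-2.8],0,0],[[-40.7,-41.6,-2.8],0,0],[[-40.7,-41.6,-2.8],0,0]]'

```text
time_s: 1.3
eef_pos: [0.3791, 0.3247, 0.2019]
ee_rot: [3.141, 0.0, 2.876]
contact_force: [0.2, 0.3, -0.5]
gripper_width: 0.0912
gripper_force: 0.0
```

```bash
python3 - <<'E'
from h import *
s=env.get_obs();print(s["time_s"],s["eef_pos"],s["ee_rot"],tool([.467,.167,.21]))
E
```

```text
1.3 [0.37907101 0.32472892 0.20191407] [3.14111577e+00 4.04344857e-04 2.87614415e+00] [-12.62 -12.91  -0.81]
```

move_arm --series '[[[-12.6,-12.9,-0.8],0,0],[[-12.6,-12.9,-0.8],0,0],[[-12.6,-12.9,-0.8],0,0],[[-12.6,-12.9,-0.8],0,0],[[-12.6,-12.9,-0.8],0,0],[[-12.6,-12.9,-0.8],0,0],[[-12.6,-12.9,-0.8],0,0]]'

```text
time_s: 2.0
eef_pos: [0.4657, 0.1695, 0.2095]
ee_rot: [3.142, -0.0, 2.876]
contact_force: [-0.9, -0.6, 0.7]
gripper_width: 0.0912
gripper_force: 0.0
```

```bash
python3 - <<'E'
from h import *
s=env.get_obs();print(s["time_s"],s["eef_pos"],s["ee_rot"])
I=env.camera_info("wrist")
im,d=env.grab_frame("wrist");cv2.imwrite("pics/w1.png",im[:,:,::-1])
print(np.array(I["world_from_camera"]).round(3))
for n,z in(("knob_l",.113),("tab_l",.102),("well_l",.096),("cap_l",.075)):
    for r in env.tip_of("wrist",n)[:3]:
        p=ray("",r["point"],z,I);print(n,np.round(r["conf"],2),np.round(r["point"]),p.round(4),tool(p))
E
```

```text
2.0 [0.46572877 0.16952546 0.20948129] [ 3.14158508e+00 -1.99841756e-04  2.87635414e+00]
[[ 0.262  0.935  0.239  0.398]
 [ 0.965 -0.254 -0.065  0.188]
 [-0.     0.248 -0.969  0.412]
 [ 0.     0.     0.     1.   ]]
knob_l 0.63 [312. 264.] [0.5368 0.1444 0.113 ] [-7.53 -0.59  9.65]
tab_l 0.61 [308. 193.] [0.4626 0.161  0.102 ] [ 0.08 -0.92 10.75]
well_l 0.33 [311. 248.] [0.5259 0.1461 0.096 ] [-6.42 -0.7  11.35]
cap_l 0.9 [312. 248.] [0.5345 0.1454 0.075 ] [-7.26 -0.53 13.45]
```

View pics/w1.png

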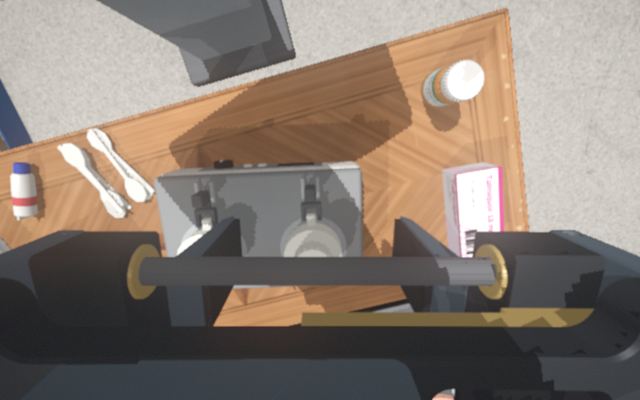

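The wrist view shows the left tab at about (311,190) and the knob hidden behind the finger bar near (312,262). The brown jar and carton are off to the right of the image. I'll refine the tab and deck from depth.

```bash
cat >> h.py <<'E'
def cloud(cam,I,d):
    K=np.array(I["K"],float);D=np.array(I["dist"],float)
    v,u=np.mgrid[0:400,0:640];p=cv2.undistortPoints(np.stack([u,v],-1).reshape(-1,1,2).astype(float),K,D).reshape(400,640,2)
    T=np.array(I["world_from_camera"]);c=np.dstack([p[...,0]*d,p[...,1]*d,d])
    w=c@T[:3,:3].T+T[:3,3];w[d<=0]=np.nan;return w
E
python3 - <<'E'
from h import *
I=env.camera_info("wrist");im,d=env.grab_frame("wrist");w=cloud("wrist",I,d)
z=w[...,2]
m=np.zeros((400,640),bool);m[150:225,285:340]=1
t=m&(z>.092)&(z<.112)
P=w[t];print("tab n",len(P),"med",np.median(P,0).round(4),"min",P.min(0).round(4),"max",P.max(0).round(4));v,u=np.where(t);print(u.min(),u.max(),v.min(),v.max(),tool(np.median(P,0)))
dk=(z>.066)&(z<.078);dk[:140]=0;dk[230:]=0
# front deck edge: topmost deck pixel per column
e=[]
for c in range(175,350,5):
    r=np.where(dk[:,c])[0]
    if len(r):e.append(w[r[0],c,:2])
e=np.array(e);L=cv2.fitLine(e.astype(np.float32),cv2.DIST_HUBER,0,.01,.01).ravel();print("edge dir yaw",np.degrees(np.arctan2(L[1],L[0])),L)
print(z[205:225:5,340].round(3))
E
```

```text
tab n 162 med [0.4645 0.1617 0.1021] min [0.4578 0.1547 0.0921] max [0.4727 0.1679 0.1041]
304 315 187 201 [-0.06 -0.78 10.74]
edge dir yaw 77.2925 [0.21997383 0.97550577 0.430284   0.100472  ]
[0.072 0.072 0.072 0.073]
```

move_arm --series '[[[-0.1,-0.8,4],-2.5,0.4],[[-0.1,-0.8,8],-2.5,0.5],[[-0.1,-0.8,11.0],-2.5,0.6],[[-0.1,-0.8,12.1],-2.5,0.6],[[-0.1,-0.8,12.1],-2.5,0.6]]'

```text
time_s: 2.8
eef_pos: [0.4642, 0.1609, 0.0877]
ee_rot: [-3.14, -0.002, 2.92]
contact_force: [-0.1, 0.1, 0.9]
gripper_width: 0.054
gripper_force: 0.0
```

move_arm --series '[[[0,0,0],0,1],[[0,0,0],0,1],[[0,0,0],0,1],[[0,0,0],0,1],[[0,0,0],0,1],[[0,0,0],0,1]]'

```text
time_s: 3.4
eef_pos: [0.4651, 0.1609, 0.0887]
ee_rot: [3.141, 0.0, 2.919]
contact_force: [0.5, -0.5, 0.1]
gripper_width: 0.006
gripper_force: 0.0
```

```bash
python3 - <<'E'
from h import *
s=env.get_obs();print(s["gripper_width"],s["gripper_force"],s["contact_force"])
im,d=env.grab_frame("wrist");cv2.imwrite("pics/w2.png",cv2.resize(im[130:330,180:460,::-1],None,fx=2.5,fy=2.5))
E
```

```text
0.0059560727722141995 0.0 [ 0.46480667 -0.47848314  0.14354487]
```

View pics/w2.png

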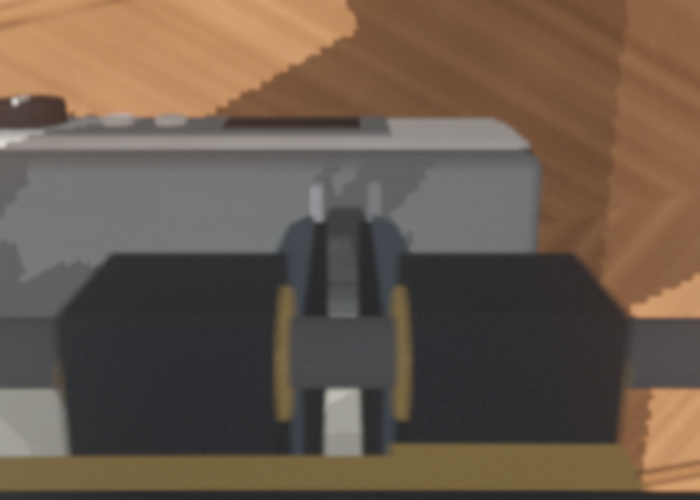

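The tab at (345,240) sits between the fingers. I'll let them finish closing.

move_arm --series '[[[0,0,0],0,1],[[0,0,0],0,1],[[0,0,0],0,1]]'

```text
time_s: 3.75
eef_pos: [0.465, 0.1609, 0.0885]
ee_rot: [-3.142, -0.0, 2.919]
contact_force: [-0.3, -0.2, 0.1]
gripper_width: 0.0001
gripper_force: 0.0
```

```bash
python3 - <<'E'
from h import *
s=env.get_obs();print(s["eef_pos"],s["gripper_width"])
I=env.camera_info("wrist");im,d=env.grab_frame("wrist");cv2.imwrite("pics/w3.png",cv2.resize(im[130:330,180:460,::-1],None,fx=2.5,fy=2.5))
w=cloud("wrist",I,d)
for r in range(190,300,6):print(r,[tuple((w[r,c]*1000).round(0)) for c in (308,317,326)])
for c in("top","scene","wrist"):
    if c!="wrist":env.grab_frame(c)
    for r in env.tip_of(c,"tab_l")[:2]:print(c,r["conf"],r["point"],ray(c,r["point"],.102).round(4))
E
```

```text
[0.4649713  0.16090697 0.08851528] 0.00012548076224960688
190 [(np.float64(443.0), np.float64(159.0), np.float64(63.0)), (np.float64(445.0), np.float64(166.0), np.float64(61.0)), (np.float64(446.0), np.float64(172.0), np.float64(62.0))]
196 [(np.float64(445.0), np.float64(159.0), np.float64(72.0)), (np.float64(447.0), np.float64(165.0), np.float64(71.0)), (np.float64(448.0), np.float64(172.0), np.float64(72.0))]
202 [(np.float64(450.0), np.float64(158.0), np.float64(73.0)), (np.float64(451.0), np.float64(164.0), np.float64(73.0)), (np.float64(453.0), np.float64(171.0), np.float64(73.0))]
208 [(np.float64(453.0), np.float64(157.0), np.float64(77.0)), (np.float64(456.0), np.float64(163.0), np.float64(73.0)), (np.float64(457.0), np.float64(170.0), np.float64(72.0))]
214 [(np.float64(457.0), np.float64(156.0), np.float64(79.0)), (np.float64(459.0), np.float64(162.0), np.float64(79.0)), (np.float64(462.0), np.float64(169.0), np.float64(73.0))]
220 [(np.float64(446.0), np.float64(160.0), np.float64(129.0)), (np.float64(459.0), np.float64(162.0), np.float64(92.0)), (np.float64(449.0), np.fl
[... 1844 characters left out ...]
7.0))]
286 [(np.float64(459.0), np.float64(158.0), np.float64(179.0)), (np.float64(503.0), np.float64(152.0), np.float64(102.0)), (np.float64(440.0), np.float64(169.0), np.float64(215.0))]
292 [(np.float64(461.0), np.float64(158.0), np.float64(179.0)), (np.float64(508.0), np.float64(151.0), np.float64(101.0)), (np.float64(441.0), np.float64(169.0), np.float64(216.0))]
298 [(np.float64(464.0), np.float64(157.0), np.float64(179.0)), (np.float64(512.0), np.float64(150.0), np.float64(101.0)), (np.float64(459.0), np.float64(166.0), np.float64(191.0))]
top 0.27 [399.1, 241.9] [ 0.3773 -0.1932  0.102 ]
scene 0.48 [289.9, 168.8] [0.4715 0.1625 0.102 ]
wrist 0.56 [315.4, 234.3] [0.4653 0.1598 0.102 ]
```

View pics/w3.png

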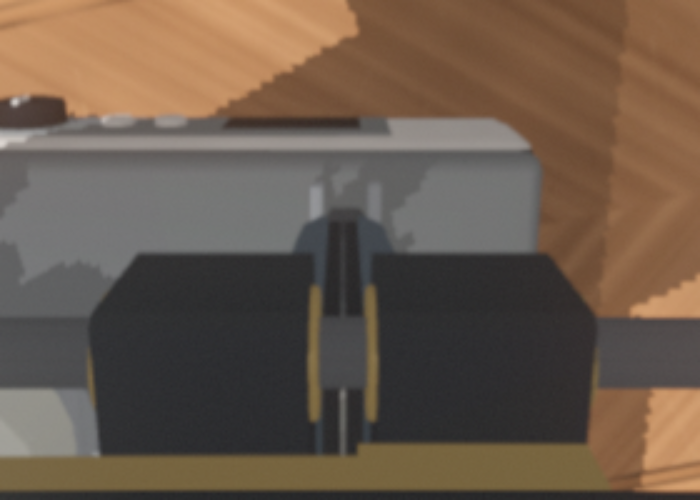

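The fingers are fully shut with no force on the pads, yet the tab top (z 0.102) still shows in the slit at (343,235). The real tips may be higher than reported, so I'll check with the scene camera.

```bash
python3 - <<'E'
from h import *
I=env.camera_info("scene");im,d=env.grab_frame("scene");cv2.imwrite("pics/s3.png",cv2.resize(im[110:230,230:390,::-1],None,fx=5,fy=5,interpolation=cv2.INTER_CUBIC))
w=cloud("scene",I,d)
for r in range(140,186,3):print(r,[tuple((w[r,c]*1000).round(0).astype(int).tolist()) for c in range(276,304,4)])
E
```

```text
140 [(439, 174, 220), (436, 144, 244), (432, 114, 269), (443, 112, 266), (453, 111, 261), (464, 108, 259), (474, 106, 256)]
143 [(434, 164, 220), (436, 145, 233), (433, 115, 258), (442, 112, 256), (453, 110, 252), (462, 106, 251), (475, 108, 244)]
146 [(428, 154, 219), (437, 147, 220), (432, 115, 248), (443, 113, 244), (453, 111, 242), (463, 108, 238), (471, 102, 239)]
149 [(423, 143, 220), (433, 141, 216), (431, 113, 240), (439, 107, 241), (447, 101, 242), (456, 96, 241), (464, 90, 242)]
152 [(421, 141, 211), (427, 130, 217), (424, 102, 241), (434, 98, 240), (442, 92, 241), (451, 87, 241), (459, 82, 241)]
155 [(510, 329, 1), (424, 124, 213), (421, 96, 237), (428, 89, 240), (436, 82, 241), (445, 78, 241), (454, 74, 239)]
158 [(505, 319, -3), (516, 312, -2), (415, 85, 239), (422, 78, 242), (432, 74, 240), (441, 72, 237), (451, 69, 235)]
161 [(498, 306, -2), (507, 296, 2), (412, 80, 234), (422, 78, 231), (433, 77, 227), (443, 74, 224), (456, 77, 214)]
164 [(491, 294, -1), (501, 285, 0), (410, 78, 226), (425, 85, 212), (435, 81, 211), (445, 79, 208), (456, 78, 203)]
167 [(485, 282, -2), (464, 211, 71), (413, 84, 209), (425, 86, 201), (435, 82, 199), (506, 187, 70), (516, 181, 70)]
170 [(477, 267, 1), (458, 199, 72), (469, 195, 70), (465, 162, 101), (489, 182, 70), (493, 165, 83), (509, 168, 72)]
173 [(472, 260, -4), (454, 193, 67), (462, 183, 71), (460, 154, 99), (484, 174, 67), (490, 160, 77), (495, 145, 87)]
176 [(465, 247, -2), (449, 184, 64), (454, 168, 76), (459, 153, 87), (472, 153, 80), (481, 144, 83), (493, 142, 78)]
179 [(460, 237, -3), (450, 188, 47), (449, 161, 73), (458, 152, 76), (470, 149, 72), (480, 143, 72), (491, 138, 70)]
182 [(453, 224, -2), (443, 176, 49), (444, 151, 71), (456, 148, 68), (464, 138, 72), (474, 133, 72), (484, 127, 71)]
185 [(446, 212, 0), (448, 187, 22), (440, 145, 66), (449, 136, 70), (458, 129, 72), (470, 126, 67), (479, 118, 70)]
```

View pics/s3.png

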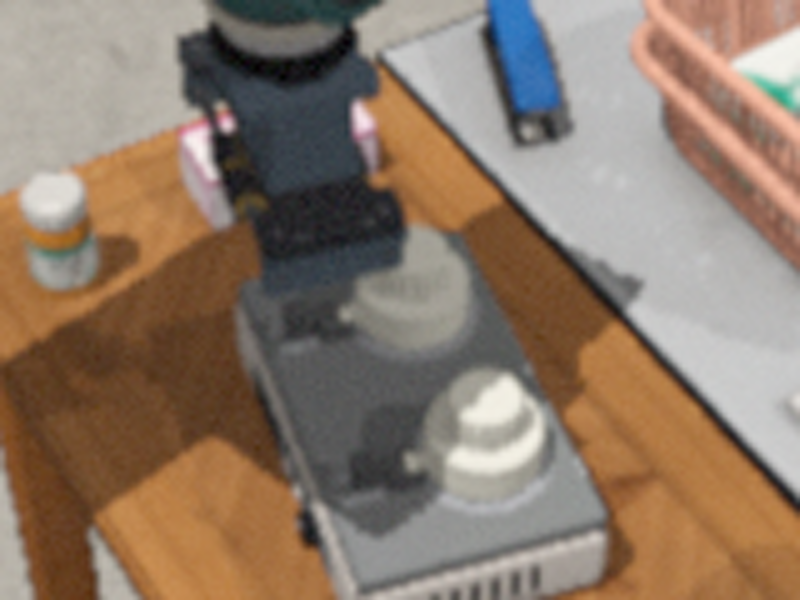

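The scene view shows the tab at crop (310,315) uncovered below the fingers. The tips therefore really end above z = 0.102, about 2–3 cm higher than reported. I'll feel down gently with the fingers shut to find the tab top, which is at a known height.

move_arm --series '[[[0,0,0.2],0,1],[[0,0,0.4],0,1],[[0,0,0.6],0,1],[[0,0,0.8],0,1]]'

```text
time_s: 4.5
eef_pos: [0.465, 0.1609, 0.0803]
ee_rot: [-3.142, -0.0, 2.919]
contact_force: [-0.4, -0.5, 0.7]
gripper_width: 0.0003
gripper_force: 0.0
```

move_arm --series '[[[0,0,0.2],0,1],[[0,0,0.4],0,1]]'

```text
time_s: 4.7
eef_pos: [0.465, 0.1609, 0.0763]
ee_rot: [-3.142, -0.0, 2.919]
contact_force: [0.8, -0.3, -0.3]
gripper_width: 0.0003
gripper_force: 0.0
```

move_arm --series '[[[0,0,0.2],0,1],[[0,0,0.2],0,1]]'

```text
time_s: 4.9
eef_pos: [0.4648, 0.1609, 0.0743]
ee_rot: [-3.141, -0.0, 2.919]
contact_force: [-0.8, -0.2, -0.5]
gripper_width: 0.0004
gripper_force: 0.0
```

move_arm --series '[[[0,0,0.2],0,1],[[0,0,0.2],0,1]]'

```text
time_s: 5.1
eef_pos: [0.465, 0.1609, 0.0724]
ee_rot: [-3.142, -0.0, 2.919]
contact_force: [0.4, 0.2, 0.2]
gripper_width: 0.0005
gripper_force: 0.0
```

```bash
python3 - <<'E'
from h import *
print(env.hold_point_z)
I=env.camera_info("wrist");im,d=env.grab_frame("wrist");w=cloud("wrist",I,d)
T=np.array(I["world_from_camera"])[:3,3];print("cam",T.round(4))
for r in range(205,250,3):print(r,[tuple((w[r,c]*1000).round(0).astype(int).tolist()) for c in (302,308,312,317,322,328)])
cv2.imwrite("pics/w4.png",cv2.resize(im[150:300,220:420,::-1],None,fx=4,fy=4,interpolation=cv2.INTER_CUBIC))
E
```

```text
0.0188
cam [0.3967 0.1763 0.2751]
205 [(447, 154, 73), (448, 158, 73), (448, 161, 73), (449, 165, 73), (450, 168, 72), (451, 172, 72)]
208 [(449, 154, 73), (450, 158, 73), (451, 161, 73), (451, 164, 73), (452, 167, 71), (453, 172, 73)]
211 [(451, 153, 71), (451, 158, 77), (453, 160, 72), (454, 164, 72), (454, 167, 73), (453, 171, 78)]
214 [(453, 153, 74), (453, 157, 78), (455, 160, 72), (456, 163, 73), (456, 167, 73), (456, 171, 77)]
217 [(456, 152, 72), (447, 160, 106), (457, 159, 72), (458, 163, 73), (458, 166, 73), (458, 170, 78)]
220 [(446, 157, 112), (447, 160, 111), (449, 162, 106), (459, 162, 77), (450, 167, 108), (449, 171, 113)]
223 [(446, 157, 117), (446, 160, 118), (448, 162, 113), (458, 162, 85), (450, 167, 112), (449, 171, 117)]
226 [(446, 157, 121), (447, 160, 122), (448, 162, 118), (458, 162, 90), (450, 167, 118), (449, 171, 123)]
229 [(446, 157, 127), (446, 160, 127), (449, 162, 122), (459, 162, 95), (450, 167, 123), (449, 170, 128)]
232 [(426, 165, 189), (446, 160, 132), (449, 162, 128), (459, 162, 100), (450, 167, 128), (428, 173, 188)]
235 [(426, 165, 191), (447, 160, 135), (449, 162, 132), (460, 162, 102), (450, 167, 132), (429, 172, 188)]
238 [(427, 165, 193), (447, 161, 140), (448, 162, 137), (462, 162, 101), (449, 167, 137), (431, 172, 187)]
241 [(427, 165, 196), (446, 161, 145), (448, 162, 141), (463, 161, 103), (450, 167, 140), (431, 172, 188)]
244 [(427, 165, 197), (447, 161, 147), (448, 162, 144), (466, 161, 103), (450, 167, 144), (432, 172, 187)]
247 [(426, 166, 202), (447, 161, 151), (449, 162, 147), (467, 161, 104), (450, 167, 147), (429, 172, 198)]
```

View pics/w4.png

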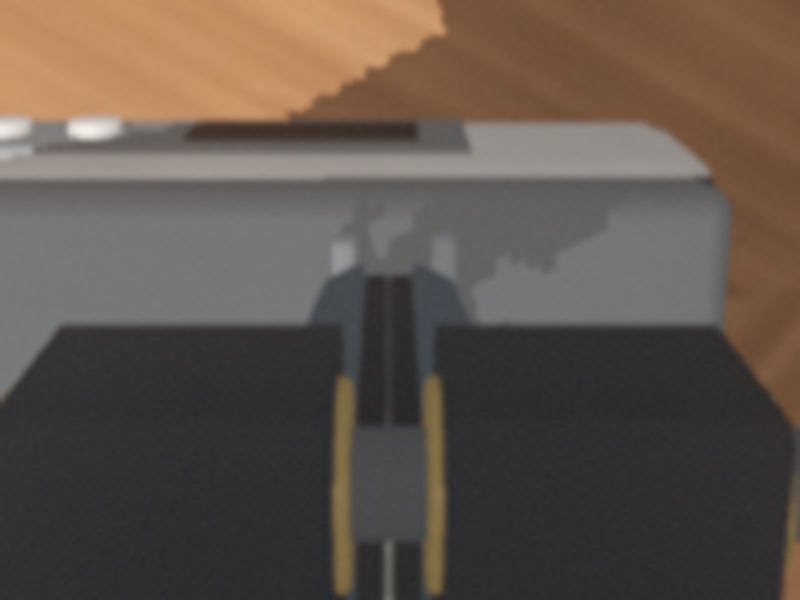

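In this view the finger tips end at z ≈ 0.104, while the reported TCP z is 0.072. The true tip is therefore about 32 mm above the reported z, and there is no xy offset. I'll open, go down 16 mm to a true 0.088, and close on the tab.

move_arm --series '[[[0,0,0],0,0.6],[[0,0,0],0,0.6],[[0,0,0],0,0.6],[[0,0,0],0,0.6],[[0,0,0.4],0,0.6],[[0,0,0.8],0,0.6],[[0,0,1.2],0,0.6],[[0,0,1.6],0,0.6]]'

```text
time_s: 5.95
eef_pos: [0.4649, 0.1609, 0.056]
ee_rot: [-3.141, -0.0, 2.919]
contact_force: [-0.2, -0.8, -0.6]
gripper_width: 0.0367
gripper_force: 0.0
```

move_arm --series '[[[0,0,0],0,1],[[0,0,0],0,1],[[0,0,0],0,1],[[0,0,0],0,1],[[0,0,0],0,1],[[0,0,0],0,1]]'

```text
time_s: 6.55
eef_pos: [0.4656, 0.1616, 0.0568]
ee_rot: [3.14, 0.001, 2.919]
contact_force: [1.3, 7.9, -5.5]
gripper_width: 0.0116
gripper_force: 30.0
```

The tab is held (11.6 mm, 30 N). Now I'll draw the bolt along tool +x.

move_arm --series '[[[0.3,0,0],0,1],[[0.6,0,0],0,1],[[0.9,0,0],0,1],[[1.2,0,0],0,1],[[1.4,0,0],0,1],[[1.5,0,0],0,1],[[1.5,0,0],0,1],[[1.5,0,0],0,1]]'

```text
time_s: 7.35
eef_pos: [0.453, 0.1645, 0.0569]
ee_rot: [3.14, 0.005, 2.92]
contact_force: [17.5, -1.4, -19.7]
gripper_width: 0.0114
gripper_force: 30.0
```

move_arm --series '[[[1.4,0,0],0,0.5],[[1.4,0,0],0,0.5],[[1.4,0,0],0,0.3],[[1.4,0,-3],0,0],[[1.4,0,-7],0,0],[[1.4,0,-9],0,0],[[1.4,0,-9],0,0]]'

```text
time_s: 8.05
eef_pos: [0.4388, 0.1679, 0.1495]
ee_rot: [3.139, 0.004, 2.919]
contact_force: [-0.2, 0.0, -0.3]
gripper_width: 0.0645
gripper_force: 0.0
```

```bash
python3 - <<'E'
from h import *
s=env.get_obs();print(s["time_s"],s["eef_pos"],s["gripper_width"],s["contact_force"])
I=env.camera_info("wrist");im,d=env.grab_frame("wrist");w=cloud("wrist",I,d);z=w[...,2]
for n,zz in(("knob_l",.113),("tab_l",.102),("cap_l",.075)):
    for r in env.tip_of("wrist",n)[:2]:print(n,r["conf"],r["point"],ray("",r["point"],zz,I).round(4))
near=np.hypot(w[...,0]-.452,w[...,1]-.164)<.025
print("tab",np.median(w[near&(z>.097)&(z<.107)],0),(near&(z>.097)&(z<.107)).sum())
near=np.hypot(w[...,0]-.535,w[...,1]-.146)<.03
P=w[near&(z>.12)&(z<.13)];print("knobtop",len(P),P.min(0),P.max(0)) if len(P) else 0
for c in("top","scene"):
    I=env.camera_info(c);im,d=env.grab_frame(c);w=cloud(c,I,d);z=w[...,2]
    near=np.hypot(w[...,0]-.535,w[...,1]-.146)<.035
    P=w[near&(z>.119)&(z<.131)]
    if len(P):print(c,len(P),P.min(0),P.max(0),cv2.minEnclosingCircle(P[:,:2].astype(np.float32)))
cv2.imwrite("pics/s5.png",cv2.resize(im[110:230,230:390,::-1],None,fx=5,fy=5,interpolation=cv2.INTER_CUBIC))
E
```

```text
8.05 [0.43879646 0.16788906 0.1494645 ] 0.06451452394253879 [-0.16530605  0.0124913  -0.25060205]
knob_l 0.69 [315.4, 317.5] [0.5355 0.1448 0.113 ]
tab_l 0.57 [315.4, 222.8] [0.4511 0.1639 0.102 ]
cap_l 0.84 [312.6, 294.7] [0.5351 0.1419 0.075 ]
tab [0.45216551 0.16428409 0.10212182] 218
knobtop 294 [0.51395287 0.13087983 0.12000387] [0.52774485 0.16588097 0.12704519]
top 220 [0.51332597 0.12601607 0.11917344] [0.55288693 0.16535161 0.13063823] ((0.5335105657577515, 0.14533846080303192), 0.020706243813037872)
scene 119 [0.51409309 0.12112884 0.11931518] [0.55377501 0.16272937 0.12719368] ((0.5342706441879272, 0.14233644306659698), 0.021941695362329483)
```

The bolt is fully drawn: the tab is now about 85 mm in front of the knob. The knob is at (0.534, 0.145) and three estimates agree.

```bash
python3 - <<'E'
from h import *
s=env.get_obs();print(s["qpos"],tool([.5343,.1448,.074]))
E
```

```text
[ 3.15953206e-01  6.02312969e-02  2.21378001e+00 -1.48237123e-05
  8.69552434e-01 -1.03265473e+00] [-10.08  -0.     7.13]
```

move_arm --series '[[[-5,0,0],0,0.25],[[-10.1,0,0],0,0.25],[[-10.1,0,0],0,0.25],[[-10.1,0,3],0,0.25],[[-10.1,0,6],0,0.25],[[-10.1,0,7.4],0,0.25],[[-10.1,0,7.4],0,0.25]]'

```text
time_s: 9.05
eef_pos: [0.5335, 0.1448, 0.0705]
ee_rot: [-3.14, -0.004, 2.92]
contact_force: [0.2, 0.6, -0.6]
gripper_width: 0.0683
gripper_force: 0.0
```

move_arm --series '[[[0,0,0],0,1],[[0,0,0],0,1],[[0,0,0],0,1],[[0,0,0],0,1],[[0,0,0],0,1],[[0,0,0],0,1]]'

```text
time_s: 9.65
eef_pos: [0.5358, 0.1452, 0.0734]
ee_rot: [3.141, 0.001, 2.919]
contact_force: [-0.8, 0.1, 7.3]
gripper_width: 0.0401
gripper_force: 30.0
```

The knob is held. I'll gently try one way: clockwise seen from above, which is positive roll.

move_arm --series '[[[0,0,-0.1],3,1],[[0,0,-0.1],6,1],[[0,0,-0.1],9,1],[[0,0,-0.1],11,1],[[0,0,-0.1],13,1],[[0,0,-0.1],15,1],[[0,0,-0.1],15,1]]'

```text
time_s: 10.35
eef_pos: [0.5354, 0.145, 0.0738]
ee_rot: [-3.142, 0.001, 2.658]
contact_force: [-0.2, -1.0, 0.6]
gripper_width: 0.0401
gripper_force: 30.0
```

```bash
python3 - <<'E'
from h import *
s=env.get_obs();print(s["wrist_torque"],s["ee_rot"],s["joint_torque"])
E
```

```text
[-0.12657036 -0.02401293  0.66508357] [-3.14153309e+00  5.26646408e-04  2.65815326e+00] [ -0.31454408 -60.91190815 -33.53645325   0.64758601   0.08856602
   1.32965405]
```

The torque is +0.67 Nm, which is a firm stop. I'll try the other way.

move_arm --series '[[[0,0,0],-5,1],[[0,0,0],-10,1],[[0,0,0],-15,1],[[0,0,0],-20,1],[[0,0,0],-25,1],[[0,0,0],-30,1],[[0,0,0],-35,1],[[0,0,0],-35,1]]'

```text
time_s: 11.15
eef_pos: [0.5352, 0.1451, 0.0737]
ee_rot: [3.141, 0.0, -3.013]
contact_force: [0.1, 0.2, -1.0]
gripper_width: 0.0403
gripper_force: 30.0
```

```bash
python3 - <<'E'
from h import *
s=env.get_obs();print(s["wrist_torque"],s["ee_rot"],s["qpos"][5])
E
```

```text
[ 0.03978198  0.00925644 -0.00839788] [ 3.14147234e+00  8.36643107e-05 -3.01274022e+00] -1.4771656528222106
```

The torque is about 0, so anticlockwise loosens it.

move_arm --series '[[[0,0,0],-7,1],[[0,0,0],-14,1],[[0,0,0],-21,1],[[0,0,0],-28,1],[[0,0,0],-35,1],[[0,0,0],-43,1],[[0,0,0],-50,1],[[0,0,0],-57,1]]'

```text
time_s: 11.95
eef_pos: [0.5352, 0.1451, 0.0736]
ee_rot: [3.142, 0.0, -2.017]
contact_force: [0.2, -0.4, -1.1]
gripper_width: 0.0404
gripper_force: 30.0
```

```bash
python3 - <<'E'
from h import *
s=env.get_obs();print(s["wrist_torque"],s["ee_rot"],s["qpos"][5])
im,d=env.grab_frame("scene");cv2.imwrite("pics/s6.png",cv2.resize(im[110:230,230:390,::-1],None,fx=5,fy=5,interpolation=cv2.INTER_CUBIC))
E
```

```text
[0.03941439 0.04303173 0.0107632 ] [ 3.14157441e+00  1.13571117e-04 -2.01735692e+00] -2.472517292630113
```

View pics/s6.png

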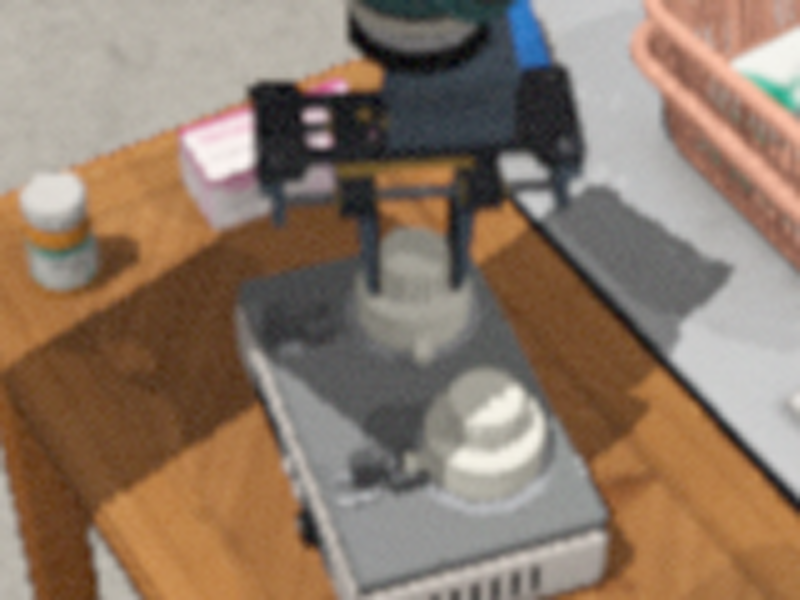

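The ear is now at crop (425,350), turned about 80° towards the right cap, and the fingers hold the knob. Lifting.

move_arm --series '[[[0,0,-0.3],0,1],[[0,0,-0.6],0,1],[[0,0,-1.0],0,1],[[0,0,-1.4],0,1]]'

```text
time_s: 12.4
eef_pos: [0.5353, 0.1451, 0.088]
ee_rot: [-3.141, 0.0, -2.021]
contact_force: [0.0, 0.9, -1.9]
gripper_width: 0.0405
gripper_force: 30.0
```

move_arm --series '[[[0,0,-1],0,1],[[0,0,-2.5],0,1],[[0,0,-4],0,1],[[0,0,-5.5],0,1],[[0,0,-7],0,1],[[0,0,-8],0,1],[[0,0,-8],0,1],[[0,0,-8],0,1]]'

```text
time_s: 13.2
eef_pos: [0.5351, 0.145, 0.1675]
ee_rot: [-3.142, 0.0, -2.02]
contact_force: [0.9, -0.3, -2.0]
gripper_width: 0.0401
gripper_force: 30.0
```

```bash
python3 - <<'E'
from h import *
s=env.get_obs();print(s["time_s"],s["eef_pos"],s["ee_rot"],s["contact_force"],s["gripper_width"],s["gripper_force"],s["dq"])
im,d=env.grab_frame("scene");cv2.imwrite("pics/s7.png",cv2.resize(im[80:230,230:390,::-1],None,fx=4,fy=4,interpolation=cv2.INTER_CUBIC))
E
```

```text
13.2 [0.53514032 0.14501718 0.16749767] [-3.14150960e+00  2.39512099e-05 -2.01985297e+00] [ 0.91875505 -0.32211464 -1.95007451] 0.04010256696221189 29.999701380729675 [ 0.00091745  0.01384788  0.00867337 -0.0008383  -0.00146057 -0.00036938]
```

View pics/s7.png

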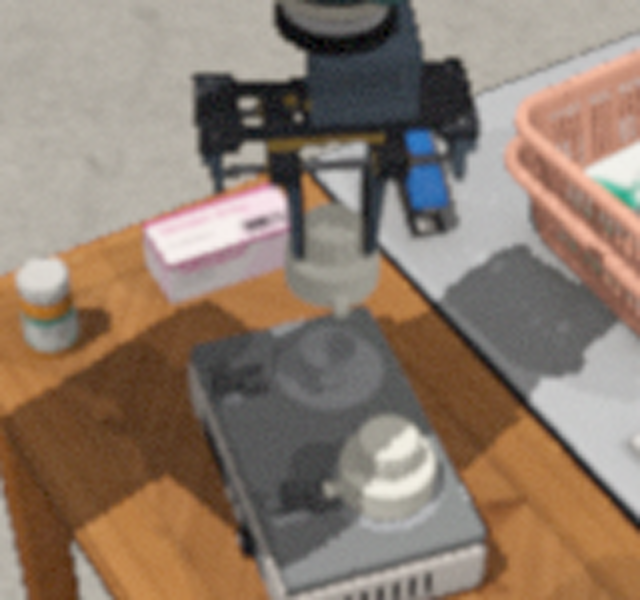

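The cap hangs level at (335,270) above the open well at (330,365), about 7 cm over the rim. The right cap and the bystanders are untouched.

```bash
python3 - <<'E'
from h import *
print(env.finish_job())
E
```

```text
the job is handed in; nothing more can be done
None
```

The job is handed in: the left bolt is drawn fully back, and the left cap came loose anticlockwise and is held level about 7 cm above its well, with the right cap and the things around it undisturbed.

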